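# Flip the emptied welding fixture's flag to green

### The job

One of the two welding fixtures has been emptied, but its flag still shows red for occupied: push that flag over its pivot with the fingertips (its yellow tab gets it started) until it lies fully down on its other side with the green face up. Push gently, without pinching, forcing or flicking it. Leave the loaded fixture's flag, its bracket and everything else on the table as they are, and lift nothing.

Things in the scene. Friction and masses are not known exactly. Their poses are not given: they have to be found in the camera images.
- fixture_free: Empty fixture (no bracket in its nest): dark steel base plate 220 (x) x 200 (y) x 8 mm, fixed to the table; origin under its centre. Flag stand on the -x half (grey cheeks 90 mm apart outside along x, 74 inside, 80 mm high), nest of four aluminium blocks 26 mm high on the +x half, red clamp lever 80 mm high at corner +x +y.
- flag_free_pivot (a point): Empty fixture (no bracket in its nest): the flag's pivot axis, midway between two grey cheeks, 73 mm above the table, 55 mm to the -x side of the base plate's middle. x: level along the pivot axis, from flag stand to nest; z up; y level, to the side where the flag lies when green is up. Fixed.
- flag_free (a joint): Empty fixture (no bracket in its nest): flag's turn in rad: 0 = lies level on the -y side of its pivot, red face up; pi/2 = upright; pi (end stop) = level on the +y side, green face up. Stiff hinge: stays at any angle where it is left; turning takes up to about 0.08 N m; its end stops are rigid.
- fixture_busy: Loaded fixture (orange bracket in its nest), else the same build: dark steel base plate 220 (x) x 200 (y) x 8 mm, fixed to the table; origin under its centre. Flag stand on the -x half (grey cheeks 90 mm apart outside along x, 74 inside, 80 mm high), nest of four aluminium blocks 26 mm high on the +x half, red clamp lever 80 mm high at corner +x +y.
- flag_busy_pivot (a point): Loaded fixture (orange bracket in its nest), else the same build: the flag's pivot axis, midway between two grey cheeks, 73 mm above the table, 55 mm to the -x side of the base plate's middle. x: level along the pivot axis, from flag stand to nest; z up; y level, to the side where the flag lies when green is up. Fixed.
- flag_busy (a joint): Loaded fixture (orange bracket in its nest), else the same build: flag's turn in rad: 0 = lies level on the -y side of its pivot, red face up; pi/2 = upright; pi (end stop) = level on the +y side, green face up. Stiff hinge: stays at any angle where it is left; turning takes up to about 0.08 N m; its end stops are rigid.
- flag_free_tab (a point): Empty fixture's flag: middle of the outer end of the yellow tab, 55 mm from the pivot. The tab, 24 mm wide, 6 mm thick, grows from the hub (12 mm diameter) square to the red face: it stands up when red is up, points to +y when the flag is upright, hangs down when green is up. Pushing it takes about 2 N.
- flag_free_edge (a point): Empty fixture's flag: middle of the plate's free edge, 65 mm from the pivot. The plate is 60 mm wide (along the pivot), 6 mm thick (3 mm either side of the pivot axis), reaches from 5 to 65 mm from the pivot; one face red with a white bar, the other green with a white dot.
- bracket: Loose orange-primed welded angle bracket 56 x 50 x 55 mm high, lying in the loaded fixture's nest; origin under its middle. Not to be moved.
- nut: Loose big hexagon nut, 38 mm over corners, 18 mm high, on the empty fixture's plate at its corner +x -y; origin under its middle. Bystander.
- screwdriver: Loose screwdriver with red handle, lying beyond the fixtures. Bystander.
- wire_brush: Loose brush with wooden handle, lying left of the fixtures. Bystander.
- wrench: Loose steel wrench lying left of and beyond the fixtures. Bystander.
- spray_can: Loose upright blue can, 60 mm diameter, 170 mm high, beyond and right of the fixtures; origin under it. Bystander.
- bar_clamp: Loose steel bar clamp with red handle, about 240 x 100 x 18 mm, lying right of the fixtures. Bystander.

How it is judged:
On the way:
1. the empty fixture's flag is swung up past upright (value of joint flag_free above 1.8 rad).
At the end, for the whole second after the job is handed in: The empty fixture's flag lies at rest on its other side, green up, within about 10 degrees of its stop; the loaded fixture's flag still lies red up (within 17 degrees of its stop); the bracket is within 15 mm and the other loose things within 25 mm of where they were (value of joint flag_free above 2.96 rad and velocity of joint flag_free below 0.1 rad/s and value of joint flag_busy below 0.3 rad and distance of bracket from where it was at the start of the episode below 0.015 m and distance of each of nut, screwdriver, wire_brush, wrench, spray_can, bar_clamp from where it was at the start of the episode below 0.025 m); the robot touches nothing.
It fails at once if the loaded fixture's flag was turned (value of joint flag_busy above 0.3 rad).
It fails at once if the bracket was moved or lifted (over 15 mm) (distance of bracket from where it was at the start of the episode above 0.015 m).
It fails at once if another loose thing was moved or lifted (over 25 mm) (distance of any of nut, screwdriver, wire_brush, wrench, spray_can, bar_clamp from where it was at the start of the episode above 0.025 m).
It fails at once if the flag was flicked (over 6 rad/s) (velocity of joint flag_free above 6 rad/s).
It fails at once if the flag or fixture was pinched or forced (over 30 N on the fingers on the way, or over 60 N against the far end stop) ((value of joint flag_free below 3 rad and contact force between the fingers and fixture_free above 30 N) or contact force between the fingers and fixture_free above 60 N).
It also fails if it takes over 51 s, if anything falls off the work surface, if the arm or the gripper's body presses on something with over 40 N, if the wrist force passes 120 N, or if a joint passes its speed limit or range.

### The arm

A 6-joint arm with a two-finger parallel gripper is mounted at the origin on the work surface. World frame = base frame: x ahead of the robot, y to its left, z up, the work surface at z = 0. Lengths are in m, angles in rad, forces in N, time in s.
With the tool pointing down it reaches from about 0.425 to 0.925 m from the base axis. Payload 12.5 kg.
Tool frame: the origin (TCP) lies on the centre line of the jaws, within the pads' length; the fingertips stand 19 mm ahead of it and the grasp point (between the pads) is the TCP; z points along the fingers, y is the line along which they close (so a half turn about z gives the same grasp; the last joint's range is limited). The gripper opens to 85 mm and grips with 20 to 120 N. Pads are 22 mm wide; open, the fingers measure 114 mm over their backs; the gripper's body (76 mm by 85 mm) begins 54 mm behind the grasp point. The pads swing forward as they close: fully open they stand 13 mm farther back than shut.
Start: joints at [1.082, 0.491, 1.559, -0, 1.092, -0.106], TCP at [0.233, 0.58, 0.25] pointing down, gripper open.
Joint ranges: [-3.1, 3.1], [-0.84, 2.19], [0.05, 2.79], [-1.13, 4.28], [0.06, 2.93], [-2.69, 2.69]. Speed limits (rad/s): [2.22, 2.22, 2.79, 3.14, 3.14, 3.14].

### API

Orientations are given as a unit quaternion [w, x, y, z].
In Python, from cell import r, eyes gives the robot as it stands.
- The arm moves only by the shell command python3 -m inch 'ROWS' [FORCE]. ROWS is JSON, a list of rows, each a list of 5 numbers: the shift along the tool's x, y, z in cm, then the turn about the tool's z in rad, then the closure, from -1 (fully open) to 1 (shut), so that 0 is half open. A call has exactly 5 rows; each row shifts and turns the commanded pose from where the row before left it, along the tool's axes as they then stand; what a row does not reach is not made up. A row lasts 1/8 s, in which the tool goes at most 62.5 mm and 10.7 degrees, less where a joint would pass 70% of its speed; a pose out of reach is approached as far as the arm can. A call with a gripper value outside its range is refused whole. The fingers move at their own pace and stop on an object; FORCE is the grip in N (left out, the last holds). Time passes only in rows, so rows that do not move let the fingers close, or fill a call up. It gives the time, the measured TCP pose, the force, the opening and the grip force at its end, in the units of the state.
- r.sense(): the state, without advancing time (a new reading comes with each control period).
- eyes.read_camera(name): name is "scene" or "top"; returns the picture (400x640x3 uint8, blue, green, red); there is no depth.
- eyes.calibration(name): a dict with "intrinsics" (3x3 intrinsics, pixels), "R" (3x3) and "t" (3): a world point X has camera coordinates R X + t. Camera axes: x right, y down, z forward; pixel columns grow to the right and rows downward; lengths in m; the calibration is good to about 2 mm. A picture is of the moment at which its call begins. calibration takes no time and is no camera call.
- r.sign_off(): hands the job in; it is judged then, once.
The state is a dict: "time": time; "joint_positions": joint angles; "joint_velocities": joint speeds; "joint_efforts": joint torques, N m; "position": TCP position; "ee_rot": TCP orientation; "contact_force": force on the tool from outside, world axes, zero at the start; "moment": the same for the moment, N m; "finger_gap": finger opening in m; "grip_force": force on a finger pad.
Only numpy, scipy, OpenCV 4.12 (cv2) and the standard library are available. Lean on these libraries where they do the work, as an engineer would, in place of code of your own. Each camera call takes 0.05 s, during which the arm holds its last target. There are 200 camera calls.

## Working session

There is one attempt and no reset: what is moved stays moved. The work goes in short steps, Python scripts to look and compute and a shell command to move; the robot and the scene stay as the last step left them, time stands still between calls to the robot, and variables do not carry over. Pictures are saved under pics/ and viewed, at most 10 in all, crops included, and the job is handed in when it is done.

```bash
mkdir -p pics; ls
python3 - <<'E'
from cell import r,eyes
import cv2
for n in("scene","top"):
    cv2.imwrite(f"pics/{n}0.png",eyes.read_camera(n)); c=eyes.calibration(n); print(n,c)
s=r.sense(); print(s["position"],s["ee_rot"],s["time"],s["contact_force"])
E
```

```text
pics
scene {'intrinsics': array([[405.15464321,   0.        , 325.02064207],
       [  0.        , 405.15464321, 203.69152128],
       [  0.        ,   0.        ,   1.        ]]), 'R': array([[-0.76993215,  0.63798436, -0.01343285],
       [ 0.4298165 ,  0.50292213, -0.74988473],
       [-0.47165905, -0.58313402, -0.66143212]]), 't': array([ 0.46477   , -0.15092683,  1.49370762])}
top {'intrinsics': array([[363.34443772,   0.        , 323.54405073],
       [  0.        , 363.34443772, 201.98894282],
       [  0.        ,   0.        ,   1.        ]]), 'R': array([[ 0.06512144, -0.99787636, -0.00140526],
       [-0.97756638, -0.0635132 , -0.20082343],
       [ 0.2003077 ,  0.01445165, -0.97962645]]), 't': array([-0.05020212,  0.59886317,  1.01591921])}
[0.2333499  0.57961624 0.2498161 ] [-1.36347262e-04  1.90235635e-01  9.81738347e-01 -4.50091072e-04] 0.1 [ 0.18626993 -0.73117247 -0.42038615]
```

View pics/scene0.png

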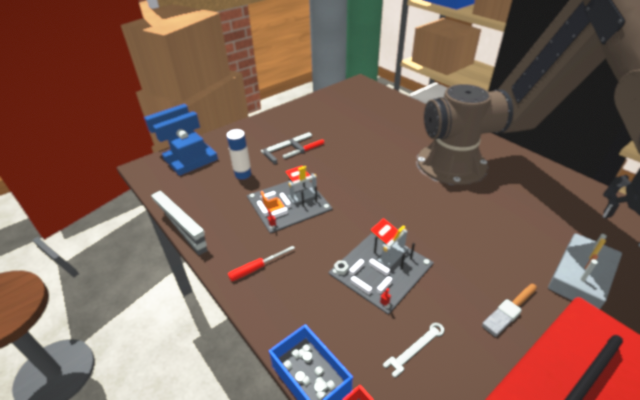

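View pics/top0.png

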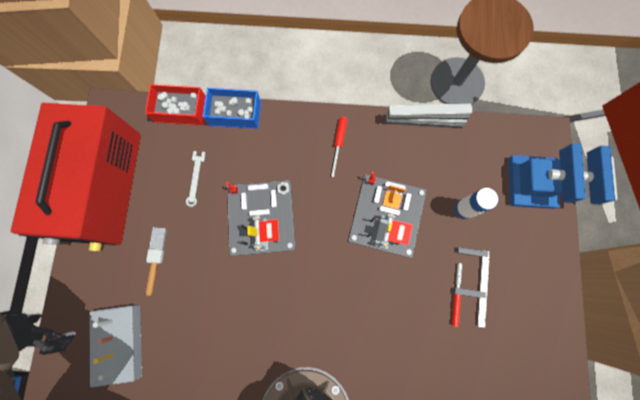

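The empty fixture is the left one in the top view, around (261,217), with its red flag at (268,231) and yellow tab at (252,231). The loaded one is at (388,217), with its bracket at (393,198).

```bash
cat > h.py <<'E'
import numpy as np,cv2
from cell import r,eyes
def ray(n,p):
    c=eyes.calibration(n);K,R,t=c["intrinsics"],c["R"],c["t"]
    return -R.T@t, R.T@np.linalg.inv(K)@np.array([p[0],p[1],1.])
def onplane(n,p,z):
    o,d=ray(n,p); return o+d*(z-o[2])/d[2]
def proj(n,X):
    c=eyes.calibration(n); v=c["intrinsics"]@(c["R"]@np.asarray(X)+c["t"]); return v[:2]/v[2]
def two(pa,pb):
    (o,d),(q,e)=ray("top",pa),ray("scene",pb)
    s=np.linalg.lstsq(np.c_[d,-e],q-o,rcond=None)[0]; a,b=o+d*s[0],q+e*s[1]
    return (a+b)/2,np.linalg.norm(a-b)
E
python3 - <<'E'
from h import *
im=cv2.imread("pics/top0.png"); h=cv2.cvtColor(im,cv2.COLOR_BGR2HSV)
b=im.astype(int)
sub=np.zeros(im.shape[:2],np.uint8); sub[165:270,215:308]=1
m=((b[...,2]-b[...,0]<8)&(sub>0)).astype(np.uint8)
m=cv2.morphologyEx(m,cv2.MORPH_CLOSE,np.ones((9,9)))
cs=max(cv2.findContours(m,0,2)[0],key=cv2.contourArea)
hull=cv2.convexHull(cs)
q=cv2.approxPolyDP(hull,6,True)[:,0]; print(q, cv2.boxPoints(cv2.minAreaRect(cs)))
for p in q: print(p,onplane("top",p+0.0,.008).round(4))
w=np.array([onplane("top",p,.008)[:2] for p in hull[:,0]+0.0])
R=cv2.minAreaRect((w*1000).astype(np.float32)); print(R)
red=cv2.inRange(h,(0,150,120),(8,255,255))|cv2.inRange(h,(172,150,120),(180,255,255)); yel=cv2.inRange(h,(18,120,120),(35,255,255))
for nm,k in(("red",red),("yel",yel)):
    n,l,st,c=cv2.connectedComponentsWithStats(k*sub)
    for i in range(1,n):
        if st[i,4]>8: print(nm,st[i],c[i])
cv2.imwrite("pics/crop.png",np.hstack([cv2.resize(im[165:270,210:310],None,fx=4,fy=4,interpolation=2),cv2.resize(cv2.imread("pics/scene0.png")[210:315,325:440],None,fx=3.4,fy=4,interpolation=2)]))
E
```

```text
[[289 181]
 [294 249]
 [230 255]
 [227 187]] [[224.10417 185.08992]
 [289.72842 180.28816]
 [294.85327 250.3278 ]
 [229.22903 255.12956]]
[289 181] [0.6719 0.1025 0.008 ]
[294 249] [0.4607 0.0695 0.008 ]
[230 255] [0.4301 0.261  0.008 ]
[227 187] [0.6399 0.2951 0.008 ]
((552.2205200195312, 181.92425537109375), (218.240966796875, 198.76980590820312), 8.707162857055664)
red [226 182  11  11  63] [231.73015873 187.73015873]
red [259 220  20  22 293] [268.65187713 230.47098976]
yel [247 226  10  11  92] [251.34782609 230.85869565]
```

View pics/crop.png

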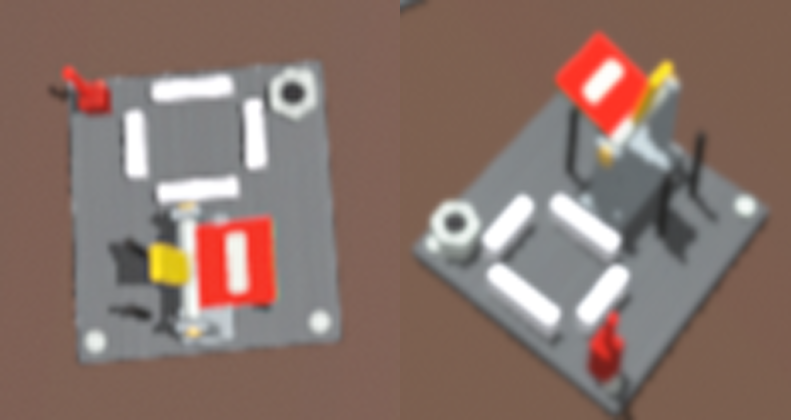

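Fixture yaw is about 8.7° and the pivot is near (0.498, 0.1735). I'll turn the tool so that tool y is fixture +y and tool x is fixture -x, close the fingers, and travel to above the plate.

```bash
cat >> h.py <<'E'
a=np.deg2rad(8.75); X=np.array([np.cos(a),np.sin(a),0]); Y=np.array([-np.sin(a),np.cos(a),0])
P=np.array([.5522,.1819,.073])-.055*X
def where():
    s=r.sense(); d=np.array(s["position"])-P
    from scipy.spatial.transform import Rotation as Ro
    q=s["ee_rot"]; M=Ro.from_quat([q[1],q[2],q[3],q[0]]).as_matrix()
    print("t",round(s["time"],2),"rel pivot mm",(1000*np.array([d@X,d@Y,d[2]])).round(1),"tool y yaw-err deg",round(np.rad2deg(np.arctan2(M[:,1]@X*-1,M[:,1]@Y)),2),"F fixt",np.round([s["contact_force"]@X,s["contact_force"]@Y,s["contact_force"][2]],1))
E
python3 -c "
from h import *
d=onplane('top',(268.65,230.47),.076)-P;print('red',d@X,d@Y)
for z in(.11,.128):
  d=onplane('top',(251.35,230.86),z)-P;print('yel',d@X,d@Y)
where()"
python3 -m inch '[[0,0,0,-0.178,1],[0,0,0,-0.178,1],[0,0,0,-0.178,1],[0,0,0,0,1],[0,0,0,0,1]]' 20
python3 -m inch '[[-2.5,-5.5,0,0,1],[-2.5,-5.5,0,0,1],[-2.5,-5.5,0,0,1],[-2.5,-5.5,0,0,1],[-2.5,-5.5,0,0,1]]'
python3 -c "from h import *;where()"
```

```text
red 0.0011859939355277735 -0.03348615680020473
yel -0.0003642805408541259 0.009679422929303681
yel -0.0028963068856769554 0.006269106525616317
t 0.1 rel pivot mm [-199.6  441.6  176.8] tool y yaw-err deg -30.68 F fixt [ 0.1 -0.8 -0.4]
time: 0.72
position: [0.2334, 0.5797, 0.2501]
ee_rot: [-0.0, -0.074, 0.997, -0.0]
contact_force: [0.1, -1.2, 0.1]
finger_gap: -0.0001
grip_force: 0.0
time: 1.35
position: [0.3993, 0.3251, 0.2505]
ee_rot: [0.0, -0.074, 0.997, 0.0]
contact_force: [1.1, 1.1, -0.4]
finger_gap: -0.0002
grip_force: 0.0
t 1.35 rel pivot mm [-74.4 164.8 177.5] tool y yaw-err deg -0.26 F fixt [ 1.3  0.9 -0.4]
```

```bash
python3 -m inch '[[-1.9,-5.1,0,0,1],[-1.9,-5.1,0,0,1],[-1.9,-5.1,0,0,1],[-1.7,-5,0,0,1],[0,0,0,0,1]]'
python3 -m inch '[[0,0,2.5,0,1],[0,0,2.5,0,1],[0,0,2.5,0,1],[0,0,0,0,1],[0,0,0,0,1]]'
python3 - <<'E'
from h import *
where()
a=eyes.read_camera("top")[165:270,210:310];b=eyes.read_camera("scene")[180:300,320:440]
cv2.imwrite("pics/c2.png",np.hstack([cv2.resize(a,(400,420)),cv2.resize(b,(400,420))]))
E
```

```text
time: 1.98
position: [0.5034, 0.1345, 0.2502]
ee_rot: [0.0, -0.072, 0.997, -0.0]
contact_force: [-0.3, -0.3, 0.3]
finger_gap: 0.0002
grip_force: 0.0
time: 2.6
position: [0.5024, 0.1377, 0.1761]
ee_rot: [0.0, -0.075, 0.997, 0.0]
contact_force: [0.1, 0.6, 0.4]
finger_gap: 0.0003
grip_force: 0.0
t 2.6 rel pivot mm [ -1.  -36.1 103.1] tool y yaw-err deg -0.11 F fixt [0.2 0.5 0.4]
```

View pics/c2.png

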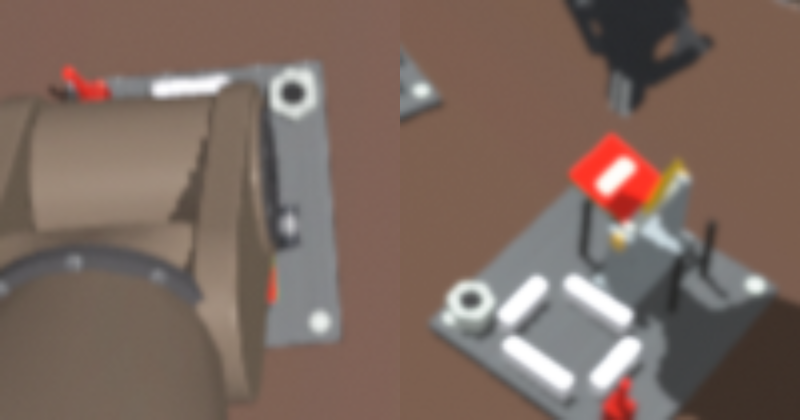

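The fingertip end shows at crop (622,108), which is scene (386.6, 211), above the red plate. I'll compare that with the 19 mm tip assumption.

```bash
python3 -c "
from h import *
p=np.array(r.sense()['position'])
for k in(0,.019,.032):print(k,proj('scene',p-[0,0,k]))"
python3 -m inch '[[0,0,1.5,0,1],[0,0,1.5,0,1],[0,0,1,0,1],[0,0,0.6,0,1],[0,0,0,0,1]]'
python3 -c "from h import *;where()"
```

```text
0 [387.4275703  204.43540698]
0.019 [386.79268913 209.80930722]
0.032 [386.36680175 213.41419653]
time: 3.32
position: [0.5021, 0.1372, 0.1288]
ee_rot: [-0.0, -0.075, 0.997, 0.0]
contact_force: [-0.1, 0.5, -0.8]
finger_gap: -0.0
grip_force: 0.0
t 3.33 rel pivot mm [ -1.4 -36.6  55.8] tool y yaw-err deg -0.09 F fixt [-0.1  0.5 -0.8]
```

```bash
python3 -m inch '[[0,0,0.7,0,1],[0,0.5,0,0,1],[0,0.5,0,0,1],[0,0.5,0,0,1],[0,0.5,0,0,1]]'
python3 -c "from h import *;where()"
python3 -m inch '[[0,0.5,0,0,1],[0,0.5,0,0,1],[0,0.5,0,0,1],[0,0.4,0,0,1],[0,0,0,0,1]]'
python3 -c "from h import *;where()"
python3 -m inch '[[0,0.5,0,0,1],[0,0.5,0,0,1],[0,0.4,0,0,1],[0,0.4,0,0,1],[0,0,0,0,1]]'
python3 - <<'E'
from h import *
where()
b=eyes.read_camera("scene")[180:300,320:440]
cv2.imwrite("pics/c3.png",cv2.resize(b,(480,480)))
E
```

```text
time: 3.95
position: [0.4991, 0.1575, 0.1224]
ee_rot: [0.0, -0.076, 0.997, 0.0]
contact_force: [0.7, -0.0, 0.4]
finger_gap: -0.0002
grip_force: 0.0
t 3.95 rel pivot mm [ -1.2 -16.1  49.4] tool y yaw-err deg -0.07 F fixt [ 0.7 -0.1  0.4]
time: 4.58
position: [0.4962, 0.1761, 0.1223]
ee_rot: [-0.0, -0.076, 0.997, 0.0]
contact_force: [-0.2, 0.4, 0.6]
finger_gap: 0.0002
grip_force: 0.0
t 4.58 rel pivot mm [-1.2  2.7 49.3] tool y yaw-err deg -0.07 F fixt [-0.1  0.4  0.6]
time: 5.2
position: [0.4935, 0.1939, 0.1223]
ee_rot: [0.0, -0.076, 0.997, 0.0]
contact_force: [-0.5, 0.4, 0.2]
finger_gap: -0.0003
grip_force: 0.0
t 5.2 rel pivot mm [-1.2 20.8 49.3] tool y yaw-err deg -0.07 F fixt [-0.4  0.5  0.2]
```

View pics/c3.png

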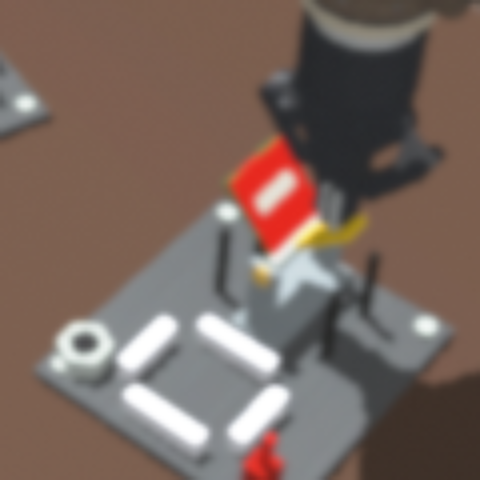

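The plate has risen to about 45° and the tab is leaning to +y. I'll lift out, go round behind the plate at -y, and push it over.

```bash
python3 -m inch '[[0,-0.2,0.5,0,1],[0,0,-2,0,1],[0,0,-2,0,1],[0,0,-2,0,1],[0,0,-1,0,1]]'
python3 -c "from h import *;where()"
python3 -m inch '[[0,-3,0,0,1],[0,-3.5,0,0,1],[0,-3.5,0,0,1],[0,-0.8,0,0,1],[0,0,0,0,1]]'
python3 -c "from h import *;where()"
```

```text
time: 5.88
position: [0.494, 0.1915, 0.1879]
ee_rot: [0.0, -0.075, 0.997, 0.0]
contact_force: [-0.0, -0.1, -0.3]
finger_gap: 0.0002
grip_force: 0.0
t 5.88 rel pivot mm [ -1.   18.3 114.9] tool y yaw-err deg -0.1 F fixt [-0.  -0.1 -0.3]
time: 6.5
position: [0.5101, 0.0847, 0.187]
ee_rot: [-0.0, -0.075, 0.997, 0.0]
contact_force: [-0.3, 0.2, 0.0]
finger_gap: -0.0003
grip_force: 0.0
t 6.5 rel pivot mm [ -1.4 -89.6 114. ] tool y yaw-err deg -0.15 F fixt [-0.3  0.3  0. ]
```

```bash
python3 -m inch '[[0,0,2.5,0,1],[0,0,2.5,0,1],[0,0,1.9,0,1],[0,0,0,0,1],[0,0.8,0,0,1]]'
python3 -m inch '[[0,0.8,0,0,1],[0,0.8,0,0,1],[0,0.8,0,0,1],[0,0.8,0,0,1],[0,0.6,0,0,1]]'
python3 -c "from h import *;where()"
python3 -m inch '[[0,0.6,0,0,1],[0,0.6,0,0,1],[0,0.6,0,0,1],[0,0.5,0,0,1],[0,0.5,0,0,1]]'
python3 -c "from h import *;where()"
python3 -m inch '[[0,0.5,0,0,1],[0,0.5,0,0,1],[0,0.5,0,0,1],[0,0.5,0,0,1],[0,0,0,0,1]]'
python3 - <<'E'
from h import *
where()
b=eyes.read_camera("scene")[180:300,320:440]
cv2.imwrite("pics/c4.png",cv2.resize(b,(480,480)))
E
```

```text
time: 7.12
position: [0.5091, 0.0933, 0.1188]
ee_rot: [0.0, -0.075, 0.997, 0.0]
contact_force: [-0.5, -0.0, -0.2]
finger_gap: 0.0
grip_force: 0.0
time: 7.75
position: [0.5032, 0.1308, 0.1184]
ee_rot: [0.0, -0.076, 0.997, 0.0]
contact_force: [1.1, -2.1, 0.5]
finger_gap: 0.0001
grip_force: 0.7
t 7.75 rel pivot mm [ -1.2 -43.   45.4] tool y yaw-err deg -0.08 F fixt [ 0.7 -2.3  0.5]
time: 8.38
position: [0.4991, 0.1584, 0.1189]
ee_rot: [0.0, -0.076, 0.997, 0.0]
contact_force: [0.2, -1.5, 3.3]
finger_gap: -0.0001
grip_force: 1.5
t 8.38 rel pivot mm [ -1.  -15.2  45.9] tool y yaw-err deg -0.09 F fixt [ 0.  -1.5  3.3]
time: 9.0
position: [0.4959, 0.1781, 0.1182]
ee_rot: [-0.0, -0.076, 0.997, 0.0]
contact_force: [-1.1, 0.2, -0.2]
finger_gap: -0.0
grip_force: 0.0
t 9.0 rel pivot mm [-1.2  4.8 45.2] tool y yaw-err deg -0.06 F fixt [-1.   0.4 -0.2]
```

View pics/c4.png

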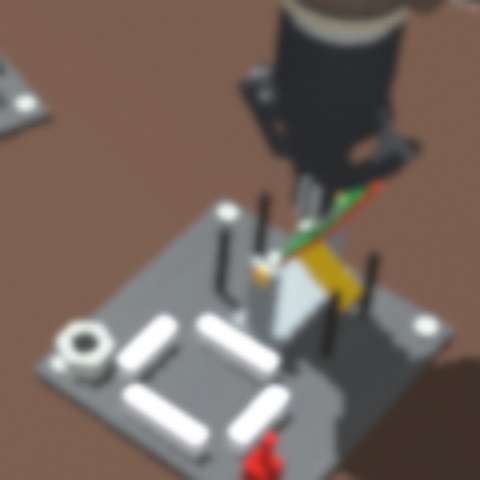

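The flag is past upright, green side up and leaning to +y at about 125°. I'll carry on pushing and then press down gently.

```bash
python3 -m inch '[[0,0.6,0,0,1],[0,0.6,0,0,1],[0,0.6,0,0,1],[0,0.6,0,0,1],[0,0.6,0,0,1]]'
python3 -c "from h import *;where()"
python3 -m inch '[[0,0.3,0.4,0,1],[0,0,0.4,0,1],[0,0,0.4,0,1],[0,0,0.3,0,1],[0,0,0,0,1]]'
python3 -c "from h import *;where()"
```

```text
time: 9.68
position: [0.4914, 0.2079, 0.1183]
ee_rot: [0.0, -0.076, 0.997, 0.0]
contact_force: [1.2, -1.7, 0.3]
finger_gap: 0.0
grip_force: 0.3
t 9.68 rel pivot mm [-1.1 34.9 45.3] tool y yaw-err deg -0.08 F fixt [ 0.9 -1.8  0.3]
time: 10.3
position: [0.4909, 0.2102, 0.103]
ee_rot: [-0.0, -0.075, 0.997, -0.0]
contact_force: [0.3, -0.3, 0.2]
finger_gap: 0.0006
grip_force: 0.0
t 10.3 rel pivot mm [-1.2 37.3 30. ] tool y yaw-err deg -0.1 F fixt [ 0.3 -0.3  0.2]
```

```bash
python3 -m inch '[[0,0,0.2,0,1],[0,0,0.2,0,1],[0,0,0.1,0,1],[0,0,0,0,1],[0,0,0,0,1]]'
python3 -m inch '[[0,0,0.1,0,1],[0,0,0.05,0,1],[0,0,0,0,1],[0,0,0,0,1],[0,0,0,0,1]]'
python3 -c "from h import *;where()"
```

```text
time: 10.92
position: [0.491, 0.2104, 0.0983]
ee_rot: [-0.0, -0.076, 0.997, 0.0]
contact_force: [0.1, 0.3, -0.9]
finger_gap: 0.0002
grip_force: 0.0
time: 11.55
position: [0.491, 0.2104, 0.0968]
ee_rot: [-0.0, -0.076, 0.997, 0.0]
contact_force: [-0.2, 0.7, 0.3]
finger_gap: -0.0002
grip_force: 0.0
t 11.55 rel pivot mm [-1.2 37.4 23.8] tool y yaw-err deg -0.09 F fixt [-0.1  0.7  0.3]
```

```bash
python3 -m inch '[[0,0,0.08,0,1],[0,0,0.04,0,1],[0,0,0,0,1],[0,0,0,0,1],[0,0,0,0,1]]'
python3 -c "from h import *;where()"
python3 -m inch '[[0,0,-1,0,1],[0,0,-3,0,1],[0,0,-4,0,1],[0,0,-4,0,1],[0,0,0,0,1]]'
python3 -m inch '[[0,5,0,0,1],[0,5.5,0,0,1],[0,5.5,0,0,1],[0,5.5,0,0,1],[0,0,0,0,1]]'
python3 - <<'E'
from h import *
where()
t=eyes.read_camera("top");b=eyes.read_camera("scene")
cv2.imwrite("pics/t5.png",t);cv2.imwrite("pics/c5.png",np.hstack([cv2.resize(t[150:280,200:440],(480,260)).copy(),cv2.resize(b[200:330,320:440],(240,260))]))
E
```

```text
time: 12.18
position: [0.491, 0.2103, 0.0956]
ee_rot: [0.0, -0.076, 0.997, 0.0]
contact_force: [0.4, 0.6, 0.2]
finger_gap: 0.0
grip_force: 0.0
t 12.18 rel pivot mm [-1.1 37.4 22.6] tool y yaw-err deg -0.09 F fixt [0.5 0.5 0.2]
time: 12.8
position: [0.4919, 0.2107, 0.2189]
ee_rot: [0.003, -0.076, 0.997, 0.001]
contact_force: [0.2, -0.8, -0.6]
finger_gap: -0.0001
grip_force: 0.0
time: 13.42
position: [0.4572, 0.4257, 0.2145]
ee_rot: [-0.0, -0.077, 0.997, -0.0]
contact_force: [0.5, -0.1, -0.6]
finger_gap: -0.0007
grip_force: 0.0
t 13.43 rel pivot mm [ -1.8 255.4 141.5] tool y yaw-err deg 0.13 F fixt [ 0.5 -0.2 -0.6]
```

View pics/c5.png

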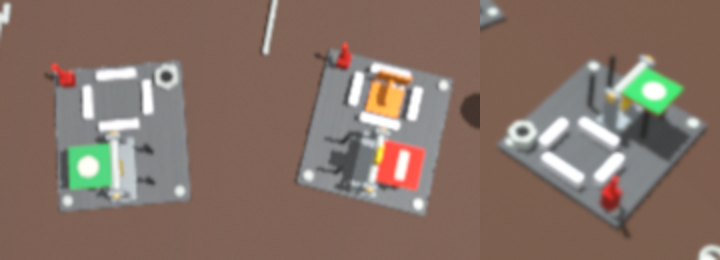

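Green is up, the loaded flag is still red, and the nut and bracket are in place. I'll measure the height of the white dot and green face to check it is level.

Run:
```python
from h import *
c={}
for n in("top","scene"):
    im=eyes.read_camera(n); k=cv2.inRange(cv2.cvtColor(im,cv2.COLOR_BGR2HSV),(50,120,80),(80,255,255))
    q=proj(n,P+.035*Y); k[:int(q[1])-25]=0;k[int(q[1])+25:]=0;k[:,:int(q[0])-30]=0;k[:,int(q[0])+30:]=0
    pts=cv2.convexHull(cv2.findNonZero(k)); m=cv2.moments(pts); c[n]=(m["m10"]/m["m00"],m["m01"]/m["m00"])
    print(n,c[n],[proj(n,P+.035*(-np.cos(t))*Y+[0,0,.035*np.sin(t)]+.003*(np.sin(t)*(-1)*Y*-1-np.cos(t)*np.array([0,0,1]))).round(1) for t in(np.pi,np.pi-.17,np.pi-.35)])
p,e=two(c["top"],c["scene"]); d=p-P; print(d@X,d@Y,d[2],e)
```

```text
top (244.21761006289307, 232.81383647798742) [array([244.9, 233. ]), array([244.4, 232.7]), array([244.3, 232.4])]
scene (406.05146364494806, 245.3441926345609) [array([405.8, 244. ]), array([406.1, 242.5]), array([406. , 240.8])]
0.0011030754222120518 0.03716724878381613 0.00015772722289982 0.0005164299155915961
```

```bash
python3 -c "
from cell import r;print(r.sign_off())"
```

```text
the job is handed in; nothing more can be done
None
```

I pushed the empty fixture's flag over until it lay level with its green face up, and handed the job in at about 14 s. In the last pictures the loaded fixture's flag, its bracket and the nut were in place; the other loose things were not checked one by one, and no verdict came back.

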